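# Present a notched filter plate, label up, over the light panel

## Task

Two glass filter plates, frosted at both ends, lie on two small rests; the label end is the one with a square notch in one corner, and with the notched end pointing away from you the notch is on the right if the label face is up. Pick up the plate that lies label face up and present it over the middle of the light panel, about 15 cm above the desk: notched end uppermost and pointing to the left as the robot sees it (square to the panel), sloping up at about 40 degrees with its short edges level, label face up, so that a colleague at the right end of the desk can read it against the light. Finish still holding it there at rest in the gripper, and leave the other plate and the other things on the desk where they are.

Things in the scene. Friction and masses are not known exactly. Their poses are not given: they have to be found in the camera images.
- plate_up: The plate lying label face up: green glass 120 x 44 x 5 mm (x, y, z), 66 g, white frosted band at both ends. Origin: centre of underside. +x: towards the notched label end, where a 10 x 10 mm square is cut from the corner +x, -y. +z: label face normal, up at the start; dark blue squares on it. Lies loose on a rest, underside 28 mm above the desk. Grip it by its long edges at the middle.
- plate_up_notched_end (a point): Middle of the notched end's edge of that plate, half way through its thickness, 60 mm from the plate's centre along +x.
- plate_up_plain_end (a point): Middle of the other, un-notched end's edge of that plate, 60 mm from the plate's centre along -x.
- plate_down: The other plate, same size and bands, lying label face down on the other rest: its notch is at the corner +x, +y of its frame (z up at the start, so the label marks are on its -z side, out of sight). Origin: centre of the underside. To be left alone.
- rest_a: Fixed rest under plate_up (the two rests swap places at random). Origin: centre of underside on the desk; x along the plate. Base strip 100 x 50 x 4 mm, two black cross rails at x = +-42 mm, 8 mm wide, 60 mm long (y), tops 28 mm above the desk, with end tabs up to 33 mm, 24.5 to 29.5 mm from the middle line. Between the rails only the 4 mm base lies below the plate.
- rest_b: The other rest, same build, under plate_down.
- light_panel: Flat light panel fixed on the desk, grey frame with a white diffuser, 160 (x) x 220 (y) x 10 mm. Origin: centre of its underside. +x points to its far side, away from the robot, +y to the left as the robot sees it (the panel is turned by up to 0.25 rad).
- solder_reel: Blue reel of solder, 54 mm across, 34 mm high, standing on the desk. Bystander. Origin: centre of the underside.
- flux_tin: White round tin, 59 mm across, 18 mm high. Bystander. Origin: centre of the underside.
- multimeter: Yellow and black multimeter lying on the desk, 150 (x) x 80 (y) x 40 mm. Bystander. Origin: centre of the underside.
- screwdriver: Screwdriver with a yellow handle, 172 mm long (y), 25 mm thick, lying between the light panel and the robot. Bystander. Origin: centre of the underside.
Mind the look-alikes: they are no part of the job. What is shaped like the plate_up but yellow is not meant.

How it is judged (in metres and radians):
On the way:
1. the label-up plate is gripped and lifted clear of its rest (contact force between plate_up and the fingers above 1 N and height (world z) of plate_up above 0.06 m), for 0.1 s.
At the end, for the whole second after the job is handed in: Label-up plate gripped (1 N), still, 10 to 22 cm up, centre within 5 cm of the panel's middle; notched end up at 25 to 60 degrees and over the panel's left (+y) half, plain end over its right half and 5 cm up; cross axis level to 15 degrees, within 0.45 rad of the panel's x; label face up (contact force between plate_up and the fingers above 1 N and height (world z) of plate_up between 0.1 and 0.22 m and horizontal distance between plate_up and light_panel below 0.05 m and angle between plate_up's own x axis and vertical between 0.52 and 1.13 rad and angle between plate_up's own y axis and vertical between 1.31 and 1.83 rad and angle between plate_up's own z axis and vertical below 1.1 rad and y of plate_up_notched_end in the frame of light_panel above 0 m and y of plate_up_plain_end in the frame of light_panel below 0 m and angle between the y axis of plate_up and the x axis of light_panel, either way round below 0.45 rad and height (world z) of plate_up_plain_end above 0.05 m and linear speed of plate_up below 0.03 m/s and angular speed of plate_up below 0.2 rad/s); the arm keeps its last pose, push and grip.
It fails at once if the other plate is moved by more than 2 cm (distance of plate_down from where it was at the start of the episode above 0.02 m).
It fails at once if the solder reel is moved by more than 3 cm (distance of solder_reel from where it was at the start of the episode above 0.03 m).
It fails at once if the flux tin is moved by more than 3 cm (distance of flux_tin from where it was at the start of the episode above 0.03 m).
It fails at once if the multimeter is moved by more than 3 cm (distance of multimeter from where it was at the start of the episode above 0.03 m).
It fails at once if the screwdriver is moved by more than 3 cm (distance of screwdriver from where it was at the start of the episode above 0.03 m).
It also fails if it takes over 32 s, if anything falls off the work surface, if the arm or the gripper's body presses on something with over 40 N, if the wrist force passes 120 N, or if a joint passes its speed limit or range.

## Robot

A 6-joint arm with a two-finger parallel gripper is mounted at the origin on a cart in front of the work surface, level with it; the furniture and walls round the work are solid. World frame = base frame: x ahead of the robot, y to its left, z up, the work surface at z = 0. Lengths are in mm, angles in rad, forces in N, time in s.
With the tool pointing down it reaches from about 350 to 975 mm from the base axis. Payload 7.1 kg.
Tool frame: the origin (TCP) lies on the centre line of the jaws, within the pads' length; the fingertips stand 8 mm ahead of it and the grasp point (between the pads) lies 11 mm behind it; z points along the fingers, y is the line along which they close (so a half turn about z gives the same grasp; the last joint's range is limited). The gripper opens to 88 mm and grips with 3 to 60 N. Pads are 20 mm wide; open, the fingers measure 115 mm over their backs; the gripper's body (75 mm by 178 mm) begins 61 mm behind the grasp point.
Start: joints at [1.302, 0.423, 1.63, -0, 1.089, -0.019], TCP at [154.475, 605.593, 230.675] pointing down, gripper open.
Joint ranges: [-3, 3], [-0.9, 2.11], [0.09, 2.58], [-1.31, 4.45], [0.11, 2.69], [-2.54, 2.54]. Speed limits (rad/s): [2.39, 2.39, 3.01, 3.14, 3.14, 3.14].

## Interface

Orientations are given as a unit quaternion [x, y, z, w].
In Python, from plant import robot gives the robot as it stands.
- The arm moves only by the shell command python3 -m creep 'ROWS' [OPENING] [FORCE]. ROWS is JSON, a list of rows, each a list of 6 numbers: the shift along the tool's x, y, z in units of 0.6 m (1.0 is 0.6 m), then the turn, a rotation vector about the tool's x, y, z in units of 180 degrees (1.0 is 180 degrees). In form: [[x, y, z, wx, wy, wz], ...]. A call has 1 to 12 rows; each row is the pose to reach, as a shift and turn from the pose commanded when the call began, along the tool's axes at that moment, turning the shorter way round; what a row does not reach only later rows make up. A row lasts 1/8 s, in which the tool goes at most 62.5 mm and 10.7 degrees, less where a joint would pass 70% of its speed; a pose out of reach is approached as far as the arm can. A call with a number of a shift or a turn outside -1 to 1 is refused whole. A call with a gripper value outside its range is refused whole. OPENING is the finger opening in mm, from 0 to 87.8, set as the call begins (- or left out, the last holds). The fingers move at their own pace and stop on an object; FORCE is the grip in N (left out, the last holds). Time passes only in rows, so rows that repeat a pose let the fingers close. It gives the time, the measured TCP pose, the force, the opening and the grip force at its end, in the units of the state.
- robot.sense(): the state, without advancing time (a new reading comes with each control period).
- robot.snapshot(name): name is "scene" or "side" or "wrist"; returns a dict with "frame" (400x640x3 uint8, red, green, blue), "depth" (400x640 float32, mm along the optical axis (not along the pixel's ray), 0 where there is no reading), "fovy" (degrees; the focal length in pixels is half the picture's height over the tangent of half this angle, whatever the lens; pixels are square), "cx", "cy" (the principal point, pixels), "R" (3x3) and "t" (3): a world point X has camera coordinates R X + t. Camera axes: x right, y down, z forward; pixel columns grow to the right and rows downward; lengths in mm; the calibration is good to about 2 mm. A picture is of the moment at which its call begins.
- robot.hand_in(): hands the job in; it is judged then, once.
The state is a dict: "time": time; "q": joint angles; "qd": joint speeds; "effort": joint torques, N m; "eef_pos": TCP position; "ee_rot": TCP orientation; "force": force on the tool from outside, world axes, zero at the start; "torque": the same for the moment, N m; "opening": finger opening in mm; "gripper_force": force on a finger pad.
Only numpy, scipy, OpenCV 4.12 (cv2) and the standard library are available. Lean on these libraries where they do the work, as an engineer would, in place of code of your own. Each camera call takes 0.05 s, during which the arm holds its last target. There are 200 camera calls.

## Working session

There is one attempt and no reset: what is moved stays moved. The work goes in short steps, Python scripts to look and compute and a shell command to move; the robot and the scene stay as the last step left them, time stands still between calls to the robot, and variables do not carry over. Pictures are saved under pics/ and viewed, at most 10 in all, crops included, and the job is handed in when it is done.

```bash
ls; mkdir -p pics; python3 - <<'E'
from plant import robot
import cv2,numpy as np
s=robot.sense();print({k:np.round(v,3).tolist() for k,v in s.items()})
for n in ["scene","side"]:
    d=robot.snapshot(n);cv2.imwrite(f"pics/{n}0.png",d["frame"][:,:,::-1])
    R=np.array(d["R"]);print(n,d["fovy"],d["cx"],d["cy"],(-R.T@d["t"]).round(),R.round(2).tolist())
E
```

```text
pics
{'time': 0.0, 'q': [1.302, 0.424, 1.631, -0.0, 1.089, -0.019], 'qd': [-0.001, 0.0, -0.0, -0.001, -0.001, -0.0], 'effort': [-0.002, -54.461, -27.367, 0.064, 0.022, -0.0], 'eef_pos': [154.327, 605.1, 229.914], 'ee_rot': [0.125, 0.992, -0.001, -0.0], 'force': [0.096, -0.179, -0.401], 'torque': [0.029, 0.02, -0.007], 'gripper_force': 0.0, 'opening': 87.783}
scene 44.58128674129778 313.6838586766901 201.8043910955739 [-186. -983. 1115.] [[0.81, -0.59, 0.02], [-0.37, -0.54, -0.76], [0.46, 0.61, -0.65]]
side 51.264320180924855 318.51004447852273 195.4015084732042 [ 190. 1032.  836.] [[-0.94, -0.34, -0.02], [-0.18, 0.55, -0.81], [0.29, -0.76, -0.58]]
```

View pics/scene0.png

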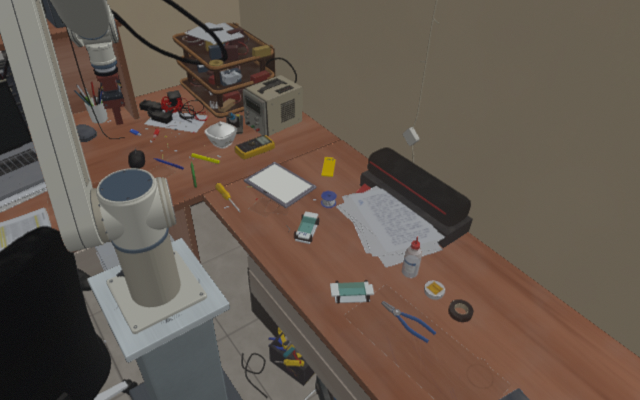

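View pics/side0.png

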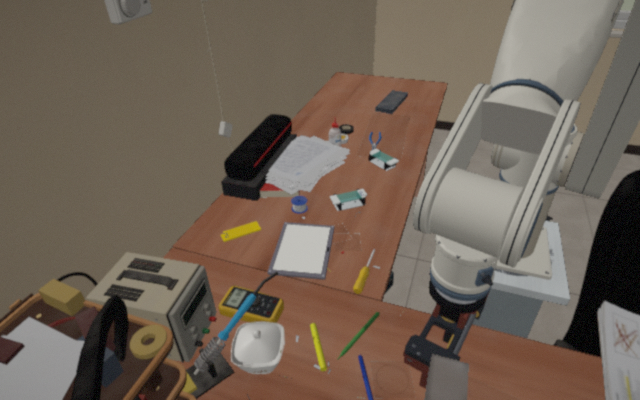

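The scene view shows three plate-shaped things: green plate P at (307,227), green plate Q at (352,291), and a yellow look-alike at (329,166), which is ruled out by colour. The light panel is at (281,184). In the side view, P is at (349,199) and Q at (383,159). Next I measure them and enlarge the two green ones.

```bash
cat > h.py <<'E'
import numpy as np,cv2
from plant import robot
def snap(n): 
    d=robot.snapshot(n); d["R"]=np.array(d["R"]);d["t"]=np.array(d["t"]);d["f"]=200/np.tan(np.radians(d["fovy"]/2));return d
def ray(d,u,v):
    c=-d["R"].T@d["t"]; return c,d["R"].T@np.array([(u-d["cx"])/d["f"],(v-d["cy"])/d["f"],1])
def onz(d,u,v,z):
    c,r=ray(d,u,v);return c+r*(z-c[2])/r[2]
def tri(d1,p1,d2,p2):
    c1,r1=ray(d1,*p1);c2,r2=ray(d2,*p2);s=np.linalg.lstsq(np.c_[r1,-r2],c2-c1,rcond=None)[0]
    a,b=c1+s[0]*r1,c2+s[1]*r2;return (a+b)/2,np.linalg.norm(a-b)
def proj(d,X):
    p=d["R"]@X+d["t"];return np.array([d["cx"],d["cy"]])+d["f"]*p[:2]/p[2]
def blobs(d,lo,hi,amin,box=None):
    m=cv2.inRange(cv2.cvtColor(d["frame"],cv2.COLOR_RGB2HSV),lo,hi)
    if box: k=np.zeros_like(m);k[box[1]:box[3],box[0]:box[2]]=1;m=m*k
    c,_=cv2.findContours(m,cv2.RETR_EXTERNAL,cv2.CHAIN_APPROX_NONE)
    return sorted([x for x in c if cv2.contourArea(x)>amin],key=cv2.contourArea,reverse=True)
def cen(c): m=cv2.moments(c);return m["m10"]/m["m00"],m["m01"]/m["m00"]
E
python3 - <<'E'
from h import *
a,b=snap("scene"),snap("side")
out=[]
for d,cs,box in((a,[(307,227),(352,291)],(290,200,380,310)),(b,[(349,199),(383,159)],(325,140,405,215))):
    g=blobs(d,(70,60,40),(95,255,255),30,box);d["g"]=[cen(c) for c in g];print([(np.round(cen(c),1).tolist(),cv2.contourArea(c)) for c in g])
    out.append(np.hstack([cv2.resize(d["frame"][y-25:y+25,x-30:x+30],None,fx=6.5,fy=6.5,interpolation=2) for x,y in cs]))
cv2.imwrite("pics/crop.png",cv2.cvtColor(cv2.resize(np.vstack(out),(700,583)),cv2.COLOR_RGB2BGR))
for p in a["g"]:
    for q in b["g"]: 
        X,e=tri(a,p,b,q); print(X.round(1),round(e,1))
pa=blobs(a,(0,0,170),(180,50,255),300,(240,160,320,210))[0];pb=blobs(b,(0,0,170),(180,50,255),300,(262,215,340,280))[0]
print("panel",tri(a,cen(pa),b,cen(pb)))
for d,p in((a,pa),(b,pb)):
    q=np.array([onz(d,*x[0],10)[:2] for x in p],np.float32);print(cv2.minAreaRect(q))
E
```

```text
[([351.7, 288.9], 255.0), ([306.8, 224.2], 159.0)]
[([349.2, 196.3], 118.0), ([381.1, 156.2], 71.0)]
[ 541.5 -248.4 -120.4] 14.2
[ 448.6 -338.4   29.9] 5.0
[493.4 -49.9  31.9] 3.0
[ 418.6 -148.4  145.2] 9.2
panel (array([557.51685959, 209.54739234,   5.62992852]), np.float64(0.37861586000257763))
((555.810302734375, 208.79183959960938), (128.94873046875, 188.4950714111328), 11.663625717163086)
((557.4904174804688, 206.16563415527344), (132.26893615722656, 193.4525909423828), 11.6261625289917)
```

View pics/crop.png

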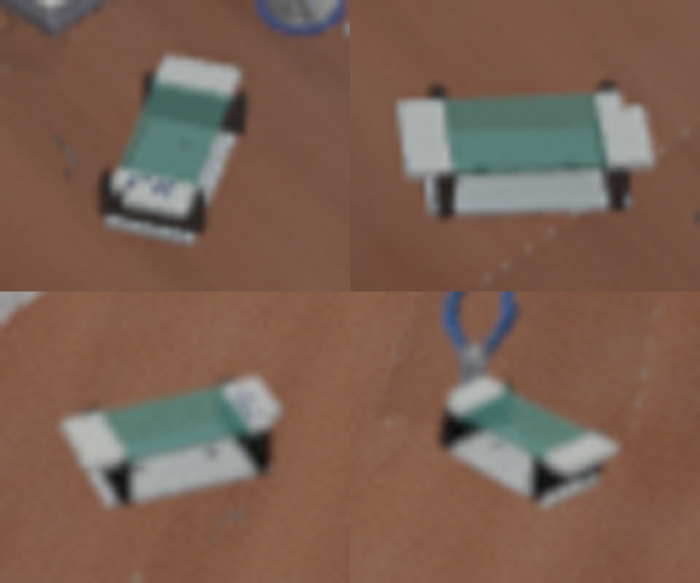

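Of the two green plates, the one at scene (307,227) is meant. It shows dark blue squares on its near band, so its label face is up. The other, at (352,291), shows no marks, and with its notched end away from the viewer the notch is on the left, so it lies face down. Next: the plate's yaw, the bystanders, and the start orientation for the wrist plan.

```bash
python3 - <<'E'
from h import *
from scipy.spatial.transform import Rotation as Ro
print(Ro.from_quat(robot.sense()["ee_rot"]).as_matrix().round(2).tolist())
a,b=snap("scene"),snap("side")
for d,box in((a,(290,200,330,245)),(b,(325,180,375,215))):
    g=blobs(d,(70,60,40),(95,255,255),30,box)[0]
    q=np.array([onz(d,*x[0],33)[:2] for x in g],np.float32);print("green",cv2.minAreaRect(q),q.mean(0))
    l=blobs(d,(105,60,20),(130,255,255),1,box);print("blue",[onz(d,*cen(c),33).round().tolist() for c in l])
for n,p,z in(("reel",(329,199),20),("yel",(329,166),10),("meter",(256,147),20),("scr",(228,196),12)): print(n,onz(a,*p,z).round())
E
```

```text
[[-0.97, 0.25, -0.0], [0.25, 0.97, -0.0], [0.0, -0.0, -1.0]]
green ((494.6139831542969, -50.14134979248047), (70.55219268798828, 42.7115592956543), 41.18342208862305) [494.5628   -49.519585]
blue [[598.0, -5.0, 33.0]]
green ((491.7530517578125, -47.60979461669922), (69.80377960205078, 39.738258361816406), 33.73826217651367) [490.68597  -46.627964]
blue []
reel [641.  22.  20.]
yel [767. 186.  10.]
meter [596. 440.  20.]
scr [364. 243.  12.]
```

Plate_up is at about (493,-49), with its notched end at azimuth ~218°. If I grasp with tool y = -plate y (azimuth ~128°), joint 6 starts near -134° and ends near 0 at the goal, inside its range. Now I move above the plate.

```bash
python3 -m creep '[[-0.07,-0.08,0,0,0,-0.025],[-0.14,-0.155,0,0,0,-0.05],[-0.21,-0.23,0,0,0,-0.075],[-0.28,-0.31,0,0,0,-0.1],[-0.35,-0.39,0,0,0,-0.125],[-0.42,-0.47,0,0,0,-0.15],[-0.49,-0.55,0,0,0,-0.175],[-0.56,-0.63,0,0,0,-0.2],[-0.63,-0.71,0,0,0,-0.22],[-0.7,-0.78,0,0,0,-0.245],[-0.76,-0.85,0,0,0,-0.27],[-0.818,-0.916,0,0,0,-0.289]]' 80
python3 -m creep '[[0,0,0,0,0,0],[0,0,0,0,0,0],[0,0,0,0,0,0]]'
python3 - <<'E'
from h import *
s=robot.sense();print({k:np.round(s[k],3).tolist() for k in("time","q","eef_pos","ee_rot")})
d=snap("wrist");cv2.imwrite("pics/w1.png",d["frame"][:,:,::-1]);print(d["fovy"],(-d["R"].T@d["t"]).round(),d["R"].round(2).tolist())
E
```

```text
time: 1.8
eef_pos: [495.0, -50.5, 230.9]
ee_rot: [-0.324, 0.946, -0.0, 0.0]
force: [0.5, 0.3, 0.0]
opening: 79.7
gripper_force: 0.0
time: 2.17
eef_pos: [493.5, -47.2, 230.6]
ee_rot: [-0.324, 0.946, 0.0, -0.0]
force: [0.6, 0.6, -0.1]
opening: 79.8
gripper_force: 0.0
{'time': 2.175, 'q': [-0.119, 0.234, 1.91, 0.0, 0.999, -2.35], 'eef_pos': [493.524, -47.203, 230.625], 'ee_rot': [-0.324, 0.946, 0.0, -0.0]}
64.10314321045749 [438. -90. 385.] [[-0.61, 0.79, -0.0], [0.76, 0.59, 0.26], [0.2, 0.16, -0.97]]
```

View pics/w1.png

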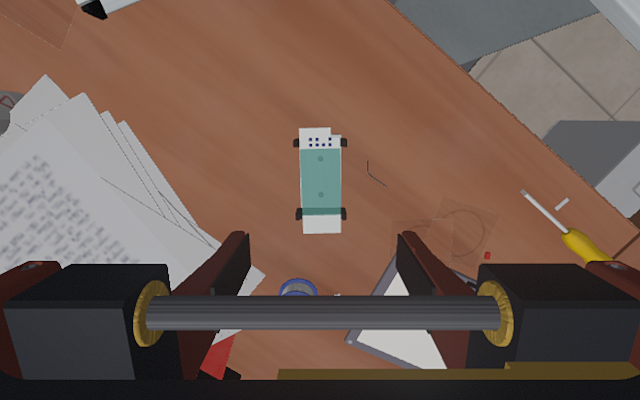

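The wrist view shows the plate from (300,127) to (341,234), with blue squares on the notched end at the top and the notch on the right at (337,131). That confirms it is label face up. Next, its precise pose.

```bash
python3 - <<'E'
from h import *
d=snap("wrist"); s=robot.sense()
box=(285,115,360,245)
g=blobs(d,(70,50,40),(95,255,255),100,box)[0]
q=np.array([onz(d,*x[0],33)[:2] for x in g],np.float32);print(cv2.minAreaRect(q),"cen",onz(d,*cen(g),33))
w=blobs(d,(0,0,165),(180,45,255),20,box)
for c in w:
  r=cv2.minAreaRect(np.array([onz(d,*x[0],33)[:2] for x in c],np.float32));print("band",r)
sc=snap("scene");gs=blobs(sc,(70,60,40),(95,255,255),30,(290,200,330,245))[0]
print(tri(d,cen(g),sc,cen(gs)), s["eef_pos"])
E
```

```text
((495.4185485839844, -49.26776123046875), (74.50141906738281, 43.71388244628906), 38.5727424621582) cen [494.48350694 -50.16894572  33.        ]
band ((464.4392395019531, -74.41858673095703), (40.8900146484375, 44.945068359375), 37.79507064819336)
band ((533.7744140625, -18.199970245361328), (22.01406478881836, 43.24199295043945), 37.80177307128906)
(array([494.58026951, -50.1774075 ,  32.76258312]), np.float64(0.13668645846762745)) [493.75085221 -47.20744105 230.76842436]
```

```bash
python3 -m creep '[[0,-0.005,0.06,0,0,0],[0,-0.005,0.14,0,0,0],[0,-0.005,0.22,0,0,0],[0,-0.005,0.28,0,0,0],[0,-0.005,0.32,0,0,0],[0,-0.005,0.34,0,0,0],[0,-0.005,0.351,0,0,0],[0,-0.005,0.351,0,0,0],[0,-0.005,0.351,0,0,0]]'
python3 -m creep '[[0,0,0,0,0,0],[0,0,0,0,0,0],[0,0,0,0,0,0],[0,0,0,0,0,0],[0,0,0,0,0,0],[0,0,0,0,0,0],[0,0,0,0,0,0],[0,0,0,0,0,0]]' 30 25
```

```text
time: 3.45
eef_pos: [496.6, -50.7, 20.9]
ee_rot: [-0.323, 0.946, -0.0, 0.001]
force: [0.5, 0.1, 0.6]
opening: 79.9
gripper_force: 0.0
time: 4.45
eef_pos: [495.9, -50.6, 20.1]
ee_rot: [-0.323, 0.946, 0.0, -0.0]
force: [-0.8, -1.0, 4.1]
opening: 43.4
gripper_force: 24.9
```

```bash
python3 -m creep '[[0,0,-0.04,0,0,0],[0,0,-0.1,0,0,0],[0,0,-0.18,0,0,0],[0,0,-0.26,0,0,0],[0,0,-0.32,0,0,0],[0,0,-0.35,0,0,0],[0,0,-0.35,0,0,0]]'
python3 -m creep '[[-0.02,0.02,0,0,0,0.04],[-0.05,0.04,0,0,0,0.09],[-0.08,0.065,0,0,0,0.15],[-0.115,0.09,0,0,0,0.21],[-0.15,0.12,0,0,0,0.27],[-0.18,0.145,0,0,0,0.33],[-0.215,0.17,0,0,0,0.39],[-0.25,0.2,0,0,0,0.45],[-0.28,0.225,0,0,0,0.51],[-0.31,0.25,0,0,0,0.57],[-0.335,0.27,0,0,0,0.62],[-0.345,0.277,0,0,0,0.647]]'
cat > plan.py <<'E'
from h import *
from scipy.spatial.transform import Rotation as Ro
s=robot.sense();R=Ro.from_quat(s["ee_rot"]).as_matrix()
a=np.radians(11.6);px=np.array([np.cos(a),np.sin(a),0]);py=np.array([-px[1],px[0],0]);Z=np.array([0,0,1.])
t=np.radians(40);x=np.cos(t)*py+np.sin(t)*Z;T=np.c_[x,px,np.cross(x,px)]
tcp=np.array([557,208,152.5])+10.4*T[:,2]
print("q",s["q"].round(2),s["eef_pos"].round(1),"grip",s["gripper_force"],s["opening"])
print("shift",(R.T@(tcp-s["eef_pos"])/600).round(4),"turn",(Ro.from_matrix(R.T@T).as_rotvec()/np.pi).round(4))
E
python3 plan.py
```

```text
time: 5.32
eef_pos: [496.8, -50.8, 231.2]
ee_rot: [-0.323, 0.946, -0.001, 0.001]
force: [-0.1, -0.4, -0.7]
opening: 43.4
gripper_force: 24.9
time: 6.82
eef_pos: [557.5, 208.2, 228.0]
ee_rot: [0.635, 0.772, -0.001, -0.001]
force: [0.5, 0.1, -0.7]
opening: 43.9
gripper_force: 24.9
q [0.34 0.38 1.7  0.   1.06 0.14] [557.5 208.2 228. ] grip 24.929552972316742 43.93224318519245
shift [ 0.011  -0.0007  0.139 ] turn [ 2.000e-04  2.223e-01 -3.000e-03]
```

```bash
python3 -m creep '[[0,0,0,0,0.02,0],[0,0,0.01,0,0.06,0],[0,0,0.03,0,0.1,0],[0.005,0,0.06,0,0.14,0],[0.01,0,0.09,0,0.18,0],[0.01,0,0.12,0,0.21,0],[0.011,0,0.139,0,0.222,-0.003],[0.011,0,0.139,0,0.222,-0.003],[0.011,0,0.139,0,0.222,-0.003],[0.011,0,0.139,0,0.222,-0.003],[0.011,0,0.139,0,0.222,-0.003]]'
python3 plan.py; python3 - <<'E'
from h import *
for n in("scene","side"):
    d=snap(n);p=proj(d,np.array([557,208,120]));print(n,p)
    x,y=int(p[0]),int(p[1]);c=d["frame"][max(0,y-60):y+60,max(0,x-80):x+80]
    cv2.imwrite(f"pics/{n}f.png",cv2.resize(c,None,fx=4,fy=4,interpolation=2)[:,:,::-1])
E
```

```text
time: 8.2
eef_pos: [557.0, 214.2, 147.4]
ee_rot: [0.592, 0.73, 0.217, -0.264]
force: [-0.7, 0.4, -1.7]
opening: 43.7
gripper_force: 24.9
q [ 0.02  0.59  1.78  0.8   1.08 -0.69] [557.  214.2 147.4] grip 24.9310040473938 43.65409719875055
shift [-0.0023 -0.0022  0.0042] turn [0.0005 0.0004 0.0017]
scene [278.95511381 157.64816468]
side [300.72565085 217.71227111]
```

View pics/scenef.png

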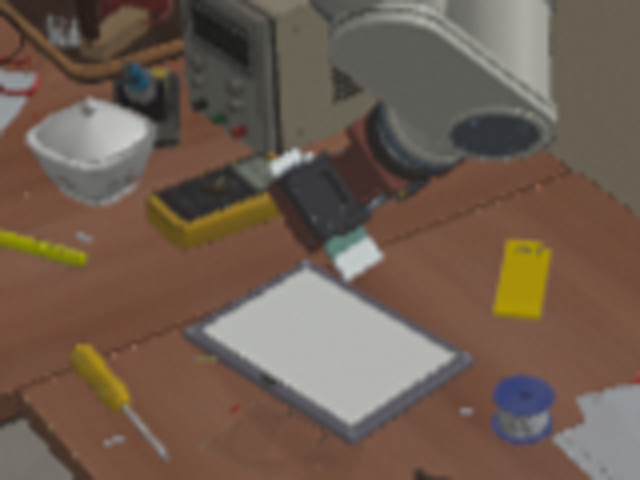

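View pics/sidef.png

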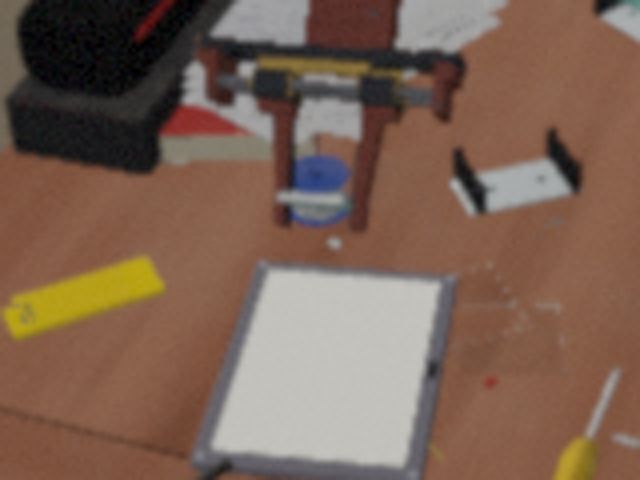

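The scene crop shows the plate's plain end at about (358,257) in the crop, low and towards the right of the panel, and the notched band at (292,160), high on the left. In the side crop the plate is edge-on between the fingers at (318,198). I check these against the predicted end points for slip, then check that it is at rest.

```bash
python3 - <<'E'
from h import *
from scipy.spatial.transform import Rotation as Ro
s=robot.sense();R=Ro.from_quat(s["ee_rot"]).as_matrix();c=s["eef_pos"]-10.4*R[:,2]
a=np.radians(11.6);py=np.array([-np.sin(a),np.cos(a),0])
for n in("scene","side"):
    d=snap(n);p=proj(d,np.array([557,208,120])).astype(int)
    for k in(60,-60): X=c+k*R[:,0];print(n,k,X.round(),((proj(d,X)-p+[80,60])*4).round(),"panel y",py@(X-[557,208,0]))
print(np.abs(s["qd"]).max(),s["gripper_force"])
E
```

```text
scene 60 [549. 253. 194.] [286. 151.] panel y 45.36481250435197
scene -60 [568. 163. 117.] [363. 267.] panel y -46.641469607006776
side 60 [549. 253. 194.] [304. 197.] panel y 45.36481250435197
side -60 [568. 163. 117.] [333. 206.] panel y -46.641469607006776
0.0029651335919303815 24.930896759033203
```

The predicted ends, (286,151) and (363,267), agree with what the picture shows. There is no slip and the arm is at rest, so I hand in.

```bash
python3 -c "
from plant import robot
print(robot.hand_in())"
```

```text
the job is handed in; nothing more can be done
None
```

I handed the job in at about 8.5 s with the label-up plate held at rest over the panel's middle, centre about 15 cm up, sloping about 40° with the notched end up and to the left; I sent the arm nowhere near the other objects, and the hand-in returned no verdict.

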